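Reverse a row of padlocks from the repair rack to the pick-up rack

ROBOT

A 6-joint arm with a two-finger parallel gripper is mounted at the origin on the work surface. World frame = base frame: x ahead of the robot, y to its left, z up, the work surface at z = 0. Lengths are in m, angles in rad, forces in N, time in s.
With the tool pointing down it reaches from about 0.425 to 0.95 m from the base axis. Payload 3.5 kg.
Tool frame: the origin (TCP) lies between the finger pads; the fingertips stand 19 mm ahead of it and the grasp point (between the pads) is the TCP; z points along the fingers, y is the line along which they close (so a half turn about z gives the same grasp; the last joint's range is limited). The gripper opens to 85 mm and grips with 20 to 120 N. Pads are 22 mm wide; open, the fingers measure 114 mm over their backs; the gripper's body (76 mm by 85 mm) begins 54 mm behind the grasp point. The pads swing forward as they close: fully open they stand 13 mm farther back than shut.
Start: joints at [1.029, 0.286, 1.577, -0, 1.279, -0.15], TCP at [0.258, 0.624, 0.25] pointing down, gripper open.
Joint ranges: [-2.77, 2.77], [-0.9, 2.22], [0.21, 2.48], [-1.53, 4.67], [0.24, 2.81], [-2.84, 2.84]. Speed limits (rad/s): [2.79, 2.79, 3.14, 3.14, 3.14, 3.14].

INTERFACE

Orientations are given as a unit quaternion [x, y, z, w].
In Python, from plant import get_state, cams, ctrl gives the robot as it stands. The module is installed in compiled form; this text tells all that it offers.
- The arm moves only by the tool jog_arm, never from a script. Its argument "deltas" is text: rows parted by semicolons, each of 6 numbers parted by spaces: the shift along the world's x, y, z normalised to -1 to 1, where 1 is 0.02 m, then the turn, a rotation vector about the world's x, y, z normalised to -1 to 1, where 1 is 0.1 rad. In form: x y z ax ay az; .... A call has 1 to 20 rows; each row shifts and turns the commanded pose from where the row before left it; what a row does not reach is not made up. A row lasts 1/8 s, in which the tool goes at most 62.5 mm and 10.7 degrees, less where a joint would pass 70% of its speed; a pose out of reach is approached as far as the arm can. A call with a number of a shift or a turn outside -1 to 1 is refused whole. A call with a gripper value outside its range is refused whole. "gripper" is the opening, from 0 (shut) to 1 (fully open), set as the call begins (left out, the last holds). The fingers move at their own pace and stop on an object; "squeeze" is the grip in N (left out, the last holds). Time passes only in rows, so rows that do not move let the fingers close. It gives the time, the measured TCP pose, the force, the opening and the grip force at its end, in the units of the state.
- get_state(): the state, without advancing time (a new reading comes with each control period).
- cams.read_camera(name): name is "scene" or "side" or "wrist"; returns a dict with "color" (480x640x3 uint8, blue, green, red), "vfov" (degrees; the focal length in pixels is half the picture's height over the tangent of half this angle, whatever the lens; pixels are square), "cx", "cy" (the principal point, pixels), "rvec" (rotation vector, rad) and "tvec" (3), from world to camera coordinates, as OpenCV has them. Camera axes: x right, y down, z forward; pixel columns grow to the right and rows downward; lengths in m; the calibration is good to about 2 mm. A picture is of the moment at which its call begins. There is no depth.
- ctrl.sign_off(): hands the job in; it is judged then, once.
The state is a dict: "time": time; "qpos": joint angles; "dq": joint speeds; "joint_efforts": joint torques, N m; "eef_pos": TCP position; "tcp_rot": TCP orientation; "contact_force": force on the tool from outside, world axes, zero at the start; "wrist_torque": the same for the moment, N m; "opening": opening from 0.0 (shut) to 1.0 (fully open); "finger_force": force on a finger pad.
Only numpy, scipy, OpenCV 4.12 (cv2) and the standard library are available. Lean on these libraries where they do the work, as an engineer would, in place of code of your own. Each camera call takes 0.05 s, during which the arm holds its last target. There are 200 camera calls.

TASK

The pick-up rack is read from the other end, so move the four coloured padlocks from the dark steel repair rack into the white pick-up rack in reverse order, one per cell: the padlock that stood nearest the repair rack's yellow end goes into the cell farthest from the pick-up rack's yellow end, and so on along the row, until the one that stood farthest from the yellow end is nearest the yellow end. Leave each standing upright, shackle up, flat on the floor of its cell.

Things in the scene. Friction and masses are not known exactly. Their poses are not given: they have to be found in the camera images.
- rack_in: Repair rack: fixed dark steel board 56 x 280 mm, a yellow block on one end. Origin: centre of underside, on the bench; y runs along the row to the yellow end (block at y +131), x across. Four cells, centres x 0, y +90, +30, -30, -90; each 40 (x) by 55 (y) inside, floor 8 mm above the bench, walls 5 thick, tops at 16 mm. Each cell holds a coloured saddle and, on it, that colour's padlock.
- rack_out: Pick-up rack: fixed white board 56 x 280 mm, a yellow block on one end. Origin: centre of underside, on the bench; y runs along the row to the yellow end (block at y +131), x across. Four cells, centres x 0, y +90, +30, -30, -90; each 40 (x) by 55 (y) inside, floor 8 mm above the bench, walls 5 thick, tops at 16 mm. Cell floors black, empty at the start; padlocks stand on the cell floors.
- lock_red: Loose padlock, red body, steel shackle up, about 0.22 kg. Body 22 mm thick (x), 40 wide (y), 38 high; the shackle, a 7 mm bar bent to a 31 mm wide bow, tops out at 68 mm. Origin: centre of its underside. Its width lies along the row (within 0.1 rad); pinch the body across its thickness from above, shackle between the fingers.
- lock_blue: Loose padlock, blue body, steel shackle up, about 0.22 kg. Body 22 mm thick (x), 40 wide (y), 38 high; the shackle, a 7 mm bar bent to a 31 mm wide bow, tops out at 68 mm. Origin: centre of its underside. Its width lies along the row (within 0.1 rad); pinch the body across its thickness from above, shackle between the fingers.
- lock_green: Loose padlock, green body, steel shackle up, about 0.22 kg. Body 22 mm thick (x), 40 wide (y), 38 high; the shackle, a 7 mm bar bent to a 31 mm wide bow, tops out at 68 mm. Origin: centre of its underside. Its width lies along the row (within 0.1 rad); pinch the body across its thickness from above, shackle between the fingers.
- lock_white: Loose padlock, white body, steel shackle up, about 0.22 kg. Body 22 mm thick (x), 40 wide (y), 38 high; the shackle, a 7 mm bar bent to a 31 mm wide bow, tops out at 68 mm. Origin: centre of its underside. Its width lies along the row (within 0.1 rad); pinch the body across its thickness from above, shackle between the fingers.
- saddle_red: Flat red pad, 39 x 54 mm, 3 mm thick, fixed in a cell of the repair rack; it stays there and marks where the red padlock stood. Origin: centre of its underside; its top is 11 mm above the bench; axes as the repair rack's.
- saddle_blue: Flat blue pad, 39 x 54 mm, 3 mm thick, fixed in a cell of the repair rack; it stays there and marks where the blue padlock stood. Origin: centre of its underside; its top is 11 mm above the bench; axes as the repair rack's.
- saddle_green: Flat green pad, 39 x 54 mm, 3 mm thick, fixed in a cell of the repair rack; it stays there and marks where the green padlock stood. Origin: centre of its underside; its top is 11 mm above the bench; axes as the repair rack's.
- saddle_white: Flat white pad, 39 x 54 mm, 3 mm thick, fixed in a cell of the repair rack; it stays there and marks where the white padlock stood. Origin: centre of its underside; its top is 11 mm above the bench; axes as the repair rack's.

How it is judged:
By the outcome, as a careful person would: the job done as asked, in the order asked, and still so for the second after the job is handed in, with the robot touching nothing.
It also fails if it takes over 93 s, if anything falls off the work surface, if the arm or the gripper's body presses on something with over 40 N, if the wrist force passes 120 N, or if a joint passes its speed limit or range.

## Working session

There is one attempt and no reset: what is moved stays moved. The work goes in short steps, Python scripts to look and compute and a tool call to move; the robot and the scene stay as the last step left them, time stands still between calls to the robot, and variables do not carry over. Pictures are saved under pics/ and viewed, at most 14 in all, crops included, and the job is handed in when it is done.

Besides the shell and the picture viewer there is one more tool, called after "Request:" as name(argument=value, ...) on one line, values as JSON. jog_arm: Moves the arm, as the interface text tells. Its arguments: {"type":"object","properties":{"deltas":{"type":"string"},"gripper":{"type":"number"},"squeeze":{"type":"number"}},"required":["deltas"]}

```bash
mkdir -p pics; python3 - <<'E'
from plant import get_state,cams
import cv2,pickle
s=get_state();print(s)
for n in ["scene","side","wrist"]:
    c=cams.read_camera(n);cv2.imwrite(f"pics/{n}0.png",c["color"]);print(n,c["vfov"],c["cx"],c["cy"],c["rvec"],c["tvec"])
    pickle.dump(c,open(f"{n}0.pkl","wb"))
E
```

```text
{'time': 0.0, 'qpos': array([ 1.02899967e+00,  2.87183864e-01,  1.57815656e+00,  8.80235466e-06,
        1.27863950e+00, -1.49973149e-01]), 'dq': array([ 0.0011296 , -0.00045539,  0.00022161,  0.00065367, -0.00153133,
       -0.00026416]), 'joint_efforts': array([ 3.61503025e-04, -4.05988276e+01, -2.92630792e+01, -1.56415495e-04,
        5.80530395e-03,  4.38409586e-06]), 'eef_pos': array([0.25739963, 0.62333249, 0.24894608]), 'tcp_rot': array([ 1.94662040e-01,  9.80869648e-01, -1.12151116e-03, -4.08639665e-04]), 'contact_force': array([ 0.24183614,  0.11456215, -0.45863459]), 'wrist_torque': array([ 0.055758  , -0.02351214,  0.02502459]), 'finger_force': 0.0, 'opening': 1.0019225683982118}
scene 46.89141089382387 320.05632850540803 245.27121322728078 [ 1.23745576  2.20354672 -1.01760415] [ 0.27854628 -0.25601492  1.46277921]
side 50.87559766510066 319.88985780201483 239.4766859763246 [ 2.29083214 -0.49834196  0.1913389 ] [-0.48572867  0.19792219  0.75312154]
wrist 64.04335512830379 315.413193312283 239.60974694253605 [-2.41888156 -1.6174379  -0.215959  ] [-0.67344282 -0.03521728  0.37774802]
```

View pics/scene0.png

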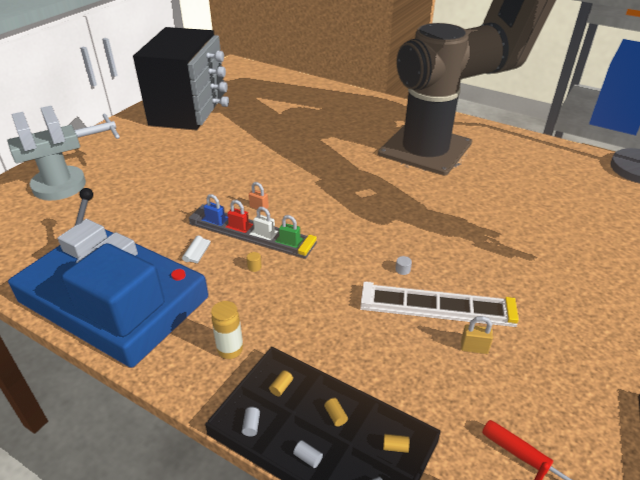

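View pics/side0.png

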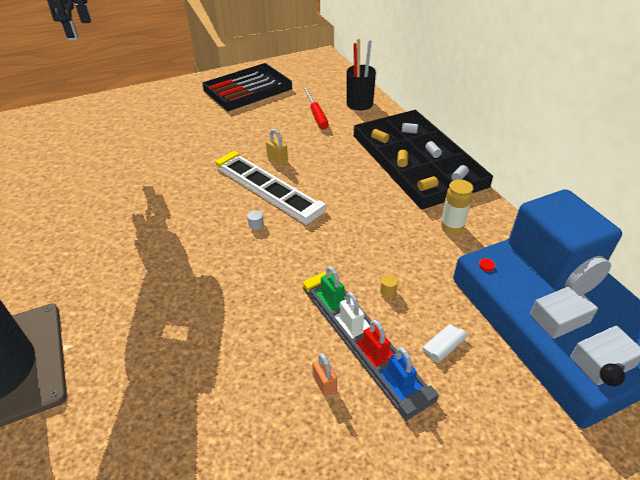

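View pics/wrist0.png

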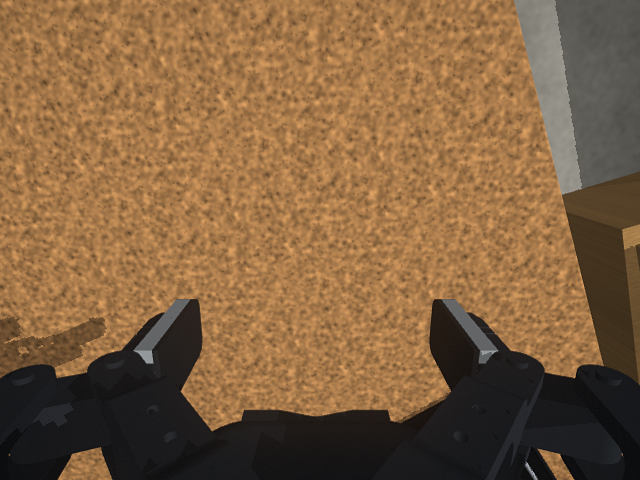

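Scene view: the repair rack runs (190,215) to (315,245) with its yellow end at (308,244). From yellow the order is green, white, red, blue. The pick-up rack runs (365,295) to (517,310) with yellow at (512,310). The orange lock (258,195) and the brass lock (478,335) are distractors. The side view agrees.

```bash
cat > h.py <<'E'
import cv2,numpy as np,pickle
def load(n): return pickle.load(open(n+".pkl","rb"))
def KP(c):
    f=c["color"].shape[0]/2/np.tan(np.radians(c["vfov"])/2)
    K=np.array([[f,0,c["cx"]],[0,f,c["cy"]],[0,0,1]]);R=cv2.Rodrigues(np.array(c["rvec"]))[0]
    return K,R,np.array(c["tvec"]).reshape(3,1)
def P(c):
    K,R,t=KP(c);return K@np.hstack([R,t])
def proj(c,X):
    q=P(c)@np.vstack([np.array(X,float).T,np.ones(len(X))]);return (q[:2]/q[2]).T
def tri(cs,ps):
    A=[]
    for c,p in zip(cs,ps):
        M=P(c);A+=[p[0]*M[2]-M[0],p[1]*M[2]-M[1]]
    v=np.linalg.svd(np.array(A))[2][-1];X=v[:3]/v[3]
    return X,[np.linalg.norm(proj(c,[X])[0]-p) for c,p in zip(cs,ps)]
def ray(c,p,z):
    K,R,t=KP(c);d=R.T@np.linalg.inv(K)@np.array([p[0],p[1],1.]);o=(-R.T@t).ravel();return o+d*(z-o[2])/d[2]
E
python3 - <<'E'
from h import *
S,D=load("scene0"),load("side0")
roi={"S_in":(S,(190,180,325,260)),"D_in":(D,(300,260,440,415)),"S_out":(S,(355,280,520,325)),"D_out":(D,(212,148,330,225))}
def comp(c,r,f,mn):
    x0,y0,x1,y1=r;im=c["color"][y0:y1,x0:x1];h=cv2.cvtColor(im,cv2.COLOR_BGR2HSV)
    m=f(h[...,0].astype(int),h[...,1].astype(int),h[...,2].astype(int)).astype(np.uint8)
    n,l,st,ce=cv2.connectedComponentsWithStats(m)
    return [((ce[i]+[x0,y0]).round(1),st[i,4]) for i in range(1,n) if st[i,4]>mn]
F={"yellow":lambda h,s,v:(abs(h-28)<5)&(s>210)&(v>120),"red":lambda h,s,v:((h<4)|(h>175))&(s>180),"blue":lambda h,s,v:(abs(h-112)<12)&(s>120),"green":lambda h,s,v:(abs(h-65)<20)&(s>120)}
for w in("in","out"):
  for k,f in F.items():
    if w=="out" and k!="yellow":continue
    a=comp(*roi["S_"+w],f,25);b=comp(*roi["D_"+w],f,25);print(w,k,a,b)
    if a and b: 
        A=max(a,key=lambda t:t[1])[0];B=max(b,key=lambda t:t[1])[0];print(tri([S,D],[A,B]))
for n in("S_out","D_out"):
    print(n,comp(*roi[n],lambda h,s,v:v<70,40))
a=sorted([t[0] for t in comp(*roi["S_out"],lambda h,s,v:v<70,40)],key=lambda p:p[0])
b=sorted([t[0] for t in comp(*roi["D_out"],lambda h,s,v:v<70,40)],key=lambda p:-p[0])
for p,q in zip(a,b):print(tri([S,D],[p,q]))
a=cv2.resize(S["color"][175:265,185:325],None,fx=5,fy=5,interpolation=cv2.INTER_CUBIC)
cv2.imwrite("pics/c1.png",a)
E
```

```text
in yellow [(array([307.2, 243.9]), np.int32(162))] [(array([312.9, 281.3]), np.int32(189))]
(array([ 0.50192355, -0.04854941,  0.01148272]), [np.float64(1.6185777188389923), np.float64(2.3832187472024393)])
in red [(array([238.1, 220.9]), np.int32(373))] [(array([374.8, 347.2]), np.int32(782))]
(array([ 0.52766774, -0.21106443,  0.0212665 ]), [np.float64(0.06873122085163627), np.float64(0.11889812037393462)])
in blue [(array([214.1, 214.5]), np.int32(366))] [(array([400.3, 376.9]), np.int32(1027))]
(array([ 0.53666223, -0.26967906,  0.02108667]), [np.float64(0.10454220373451166), np.float64(0.19205239196954713)])
in green [(array([289.5, 235.7]), np.int32(370))] [(array([330.6, 292.5]), np.int32(649))]
(array([ 0.51259407, -0.08851309,  0.02218749]), [np.float64(0.1073573581316895), np.float64(0.16377721489706995)])
out yellow [(array([511.7, 308.7]), np.int32(179))] [(array([226., 158.]), np.int32(141))]
(array([0.4689518 , 0.36560183, 0.01523501]), [np.float64(0.15368581338487775), np.float64(0.14964754722706494)])
S_out [(array([400.3, 298. ]), np.int32(48)), (array([432.7, 301.9]), np.int32(50)), (array([465.6, 305.2]), np.int32(54)), (array([499.1, 309.1]), np.int32(50))]
D_out [(array([239.2, 166.6]), np.int32(168)), (array([257.6, 177.8]), np.int32(186)), (array([277.1, 189.6]), np.int32(208)), (array([297.7, 202.1]), np.int32(230))]
(array([0.55260575, 0.17559795, 0.00829493]), [np.float64(4.528888025594408), np.float64(4.9819769970902605)])
(array([0.53000423, 0.23142573, 0.00810187]), [np.float64(4.2263126277427805), np.float64(4.481703215421425)])
(array([0.50680652, 0.28669685, 0.00866457]), [np.float64(4.083395545088692), np.float64(4.17826117315401)])
(array([0.48397864, 0.342567  , 0.00862333]), [np.float64(3.865966038466907), np.float64(3.813359138739293)])
```

```bash
python3 - <<'E'
from h import *
from scipy.spatial.transform import Rotation as R_
W=load("wrist0");K,R,t=KP(W);C=(-R.T@t).ravel()
e=np.array([0.2574,0.62333,0.24895]);T=R_.from_quat([.194662,.98087,-.00112,-.0004]).as_matrix()
print("cam in tool",T.T@(C-e),"\nfwd in tool",(T.T@R.T).round(3), "f",K[0,0])
S,D=load("scene0"),load("side0")
print("orange",tri([S,D],[(260,203),(325,377)]),"brass",tri([S,D],[(477,341),(277,153)]))
E
```

```text
cam in tool [ 0.06574633 -0.00052447 -0.12337565] 
fwd in tool [[-0.    -0.964 -0.265]
 [ 1.    -0.001  0.   ]
 [-0.001 -0.265  0.964]] f 383.75712755113915
orange (array([ 0.44093153, -0.21873423,  0.01148449]), [np.float64(0.582684637659232), np.float64(1.0995543116217716)]) brass (array([0.57701982, 0.33639991, 0.01605591]), [np.float64(0.7749576194784822), np.float64(0.7068337502716556)])
```

Request:
jog_arm(deltas="0.6 -1 0 0 0 -0.4; 0.6 -1 0 0 0 -0.4; 0.6 -1 0 0 0 -0.4; 0.6 -1 0 0 0 -0.4; 0.6 -1 0 0 0 -0.4; 0.6 -1 0 0 0 -0.4; 0.6 -1 0 0 0 -0.4; 0.6 -1 0 0 0 -0.4; 0.6 -1 0 0 0 -0.4; 0.6 -1 0 0 0 -0.4; 0.6 -1 0 0 0 -0.4; 0.6 -1 0 0 0 -0.4; 0.6 -1 0 0 0 -0.4; 0.6 -1 0 0 0 -0.4; 0.6 -1 0 0 0 -0.4; 0.6 -1 0 0 0 -0.4; 0.6 -1 0 0 0 -0.4; 0.6 -1 0 0 0 -0.4; 0.6 -1 0 0 0 -0.4; 0 0 0 0 0 0")

```text
time: 2.65
eef_pos: [0.4863, 0.2422, 0.2504]
tcp_rot: [0.546, 0.838, 0.0, 0.0]
contact_force: [1.3, 0.8, 0.4]
opening: 1.003
finger_force: 0.0
```

```bash
cat > snap.py <<'E'
import sys,pickle,cv2
from plant import get_state,cams
n=sys.argv[1];c=cams.read_camera("wrist");c["state"]=get_state();cv2.imwrite(f"pics/{n}.png",c["color"]);pickle.dump(c,open(n+".pkl","wb"))
E
python3 snap.py outA
```

```text
(no output)
```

View pics/outA.png

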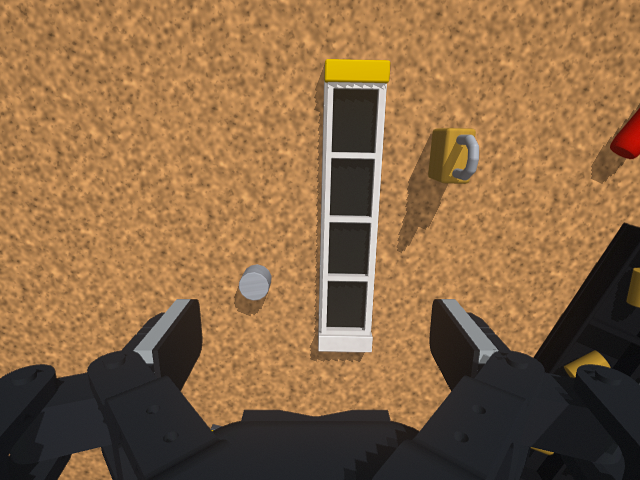

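Request:
jog_arm(deltas="1 -1 0 0 0 0; 1 -1 0 0 0 0; 1 -1 0 0 0 0; 0 0 0 0 0 0; 0 0 0 0 0 0")

```text
time: 3.32
eef_pos: [0.545, 0.1845, 0.2502]
tcp_rot: [0.544, 0.839, -0.0, -0.0]
contact_force: [0.2, 0.0, -0.0]
opening: 1.0
finger_force: 0.0
```

```bash
python3 snap.py outB
```

```text
(no output)
```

View pics/outB.png

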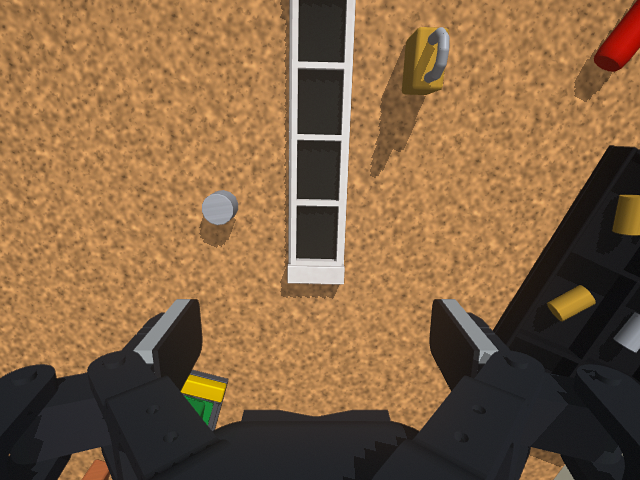

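outA shows the pick-up rack whole: yellow end at (357,71), white end at (345,343), four dark cells at (355,121), (351,187), (349,249), (347,305). outB shows the same cells shifted, with the yellow end off the top.

```bash
cat > fitout.py <<'E'
from h import *
from scipy.optimize import least_squares
views=[load("outA"),load("outB")]
obs=[]
for c in views:
    im=c["color"];m=((im.max(2)<75)).astype(np.uint8);m[:,:285]=0;m[:,385:]=0;m[345:]=0
    n,l,st,ce=cv2.connectedComponentsWithStats(m,connectivity=4)
    o=sorted([(ce[i][1],ce[i][0],st[i,4],st[i,1]) for i in range(1,n) if st[i,4]>800]);print(np.round(o,1).tolist())
    obs.append({3-k:(x,y,a) for k,(y,x,a,top) in enumerate(reversed(o)) if top>0})
def rect(y,z,p):
    x0,y0,th=p;L=np.array([[-.02,y-.0275],[.02,y-.0275],[.02,y+.0275],[-.02,y+.0275]])
    R=np.array([[np.cos(th),-np.sin(th)],[np.sin(th),np.cos(th)]])
    return np.hstack([L@R.T+[x0,y0],np.full((4,1),z)])
ys=[.09,.03,-.03,-.09]
def res(q,full=False):
    r=[]
    for c,o in zip(views,obs):
        for k,(x,y,a) in o.items():
            A,I=cv2.intersectConvexConvex(proj(c,rect(ys[k],q[3],q)).astype(np.float32),proj(c,rect(ys[k],q[3]+.008,q)).astype(np.float32))
            M=cv2.moments(I);r+=[M["m10"]/M["m00"]-x,M["m01"]/M["m00"]-y]
    return np.array(r)
s=least_squares(res,[.518,.259,.39,.008],x_scale=[.01,.01,.05,.01],diff_step=1e-4)
print("rack_out x,y,yaw,zfloor",s.x.round(4),"res px",s.fun.round(2))
th=s.x[2]
for y in ys: print(y,np.round(s.x[:2]+y*np.array([-np.sin(th),np.cos(th)]),4))
E
python3 fitout.py
```

```text
[[119.9, 354.0, 2733.0, 89.0], [186.4, 351.2, 2344.0, 158.0], [247.5, 348.6, 1996.0, 223.0], [303.9, 346.0, 1717.0, 281.0]]
[[30.2, 321.5, 2858.0, 0.0], [101.1, 319.6, 2862.0, 69.0], [169.3, 317.9, 2486.0, 140.0], [231.9, 316.5, 2106.0, 206.0]]Traceback (most recent call last):
  File "fitout.py", line 22, in <module>
    s=least_squares(res,[.518,.259,.39,.008],x_scale=[.01,.01,.05,.01],diff_step=1e-4)
    return func(*args, **kwargs)
    vector_fun = VectorFunction(
        fun_wrapped,
    ...<6 lines>...
        workers=workers
    )
    self._update_fun()
    ~~~~~~~~~~~~~~~~^^
    self.f = self.fun_wrapped(xp_copy(self.x))
             ~~~~~~~~~~~~~~~~^^^^^^^^^^^^^^^^^
    return np.atleast_1d(self.fun(x))
                         ~~~~~~~~^^^
    return self.f(x, *self.args, **self.kwargs)
           ~~~~~~^^^^^^^^^^^^^^^^^^^^^^^^^^^^^^
  File "fitout.py", line 19, in res
    A,I=cv2.intersectConvexConvex(proj(c,rect(ys[k],q[3],q)).astype(np.float32),proj(c,rect(ys[k],q[3]+.008,q)).astype(np.float32))
                                         ~~~~^^^^^^^^^^^^^^
  File "fitout.py", line 11, in rect
    x0,y0,th=p;L=np.array([[-.02,y-.0275],[.02,y-.0275],[.02,y+.0275],[-.02,y+.0275]])
    ^^^^^^^^
ValueError: too many values to unpack (expected 3)
```

```bash
sed -i 's/x0,y0,th=p;/x0,y0,th=p[:3];/; s/diff_step=1e-4/diff_step=1e-3/' fitout.py; python3 fitout.py
```

```text
[[119.9, 354.0, 2733.0, 89.0], [186.4, 351.2, 2344.0, 158.0], [247.5, 348.6, 1996.0, 223.0], [303.9, 346.0, 1717.0, 281.0]]
[[30.2, 321.5, 2858.0, 0.0], [101.1, 319.6, 2862.0, 69.0], [169.3, 317.9, 2486.0, 140.0], [231.9, 316.5, 2106.0, 206.0]]
rack_out x,y,yaw,zfloor [0.5224 0.2442 0.3963 0.0086] res px [-0.03  0.16 -0.17  0.19 -0.08  0.05 -0.    0.19  0.04 -0.25  0.16 -0.36
  0.08  0.03]
0.09 [0.4877 0.3272]
0.03 [0.5108 0.2718]
-0.03 [0.534  0.2165]
-0.09 [0.5571 0.1611]
```

Request:
jog_arm(deltas="-0.5 -1 0 0 0 -0.2; -0.5 -1 0 0 0 -0.2; -0.5 -1 0 0 0 -0.2; -0.5 -1 0 0 0 -0.2; -0.5 -1 0 0 0 -0.2; -0.5 -1 0 0 0 -0.2; 0 -1 0 0 0 -0.2; 0 -1 0 0 0 -0.2; 0 -1 0 0 0 -0.2; 0 -1 0 0 0 -0.2; 0 -1 0 0 0 -0.2; 0 -1 0 0 0 -0.2; 0 -1 0 0 0 -0.1; 0 -1 0 0 0 0; 0 -1 0 0 0 0; 0 -1 0 0 0 0; 0 -1 0 0 0 0; 0 -1 0 0 0 0; 0 -1 0 0 0 0; 0 -1 0 0 0 0")

```text
time: 5.88
eef_pos: [0.4857, -0.2175, 0.2503]
tcp_rot: [0.645, 0.764, -0.0, -0.0]
contact_force: [-0.6, 0.5, -0.3]
opening: 1.002
finger_force: 0.0
```

Request:
jog_arm(deltas="0 -0.5 0 0 0 0; 0 0 0 0 0 0; 0 0 0 0 0 0")

```text
time: 6.25
eef_pos: [0.4857, -0.2257, 0.2502]
tcp_rot: [0.645, 0.764, 0.0, -0.0]
contact_force: [0.5, 0.4, -0.5]
opening: 0.997
finger_force: 0.0
```

```bash
python3 snap.py inA
```

```text
(no output)
```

View pics/inA.png

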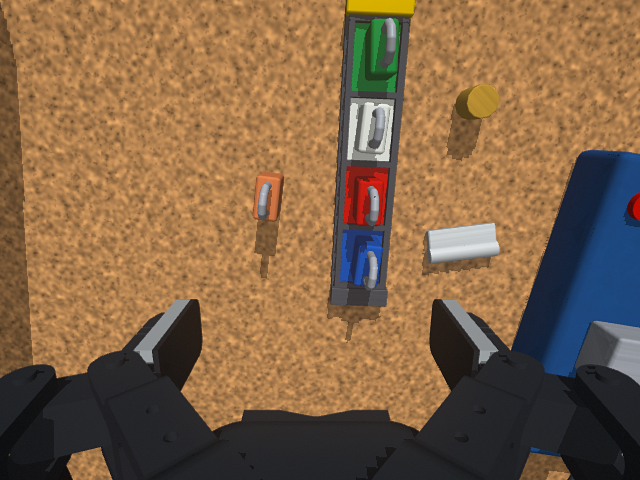

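inA shows the repair rack with yellow at (380,7), then green (385,50), white (376,130), red (370,200) and blue (366,260). I'll take a second view from another place.

Request:
jog_arm(deltas="1 0 0 0 0 0; 1 0 0 0 0 0; 1 0 0 0 0 0; 1 0 0 0 0 0; 0 0 0 0 0 0; 0 0 0 0 0 0")

```text
time: 7.05
eef_pos: [0.5653, -0.2256, 0.2501]
tcp_rot: [0.645, 0.764, -0.0, -0.0]
contact_force: [0.0, -0.3, 0.3]
opening: 0.996
finger_force: 0.0
```

```bash
python3 snap.py inB; python3 - <<'E'
from h import *
for n,x0 in(("inA",325),("inB",None)):
    im=load(n)["color"]
    if x0 is None:
        h=cv2.cvtColor(im,cv2.COLOR_BGR2HSV);m=(abs(h[...,0].astype(int)-60)<15)&(h[...,1]>130);m[300:]=0;x0=int(np.nonzero(m)[1].mean())-58
    print(n,x0)
    a=im[0:300,x0:x0+100]
    t=cv2.resize(np.hstack([a[10:160],a[150:300]]),None,fx=4,fy=4,interpolation=cv2.INTER_CUBIC)
    for k in range(0,150,10): cv2.putText(t,str(10+k),(0,k*4+4),0,.3,(0,0,0));cv2.putText(t,str(150+k),(402,k*4+4),0,.3,(0,0,0))
    for k in range(0,100,10): cv2.putText(t,str(x0+k),(k*4,596),0,.3,(0,0,0))
    cv2.imwrite(f"pics/{n}_c.png",t)
E
```

```text
inA 325
inB 227
```

View pics/inA_c.png

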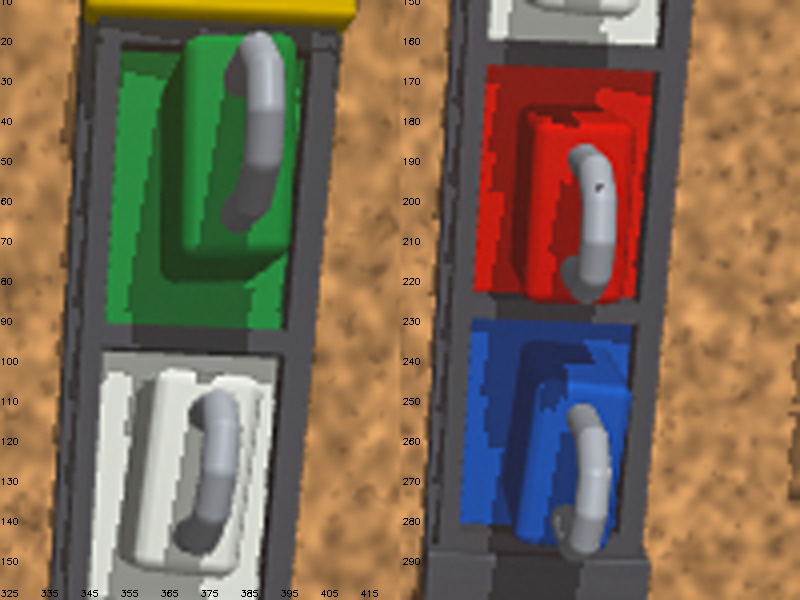

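View pics/inB_c.png

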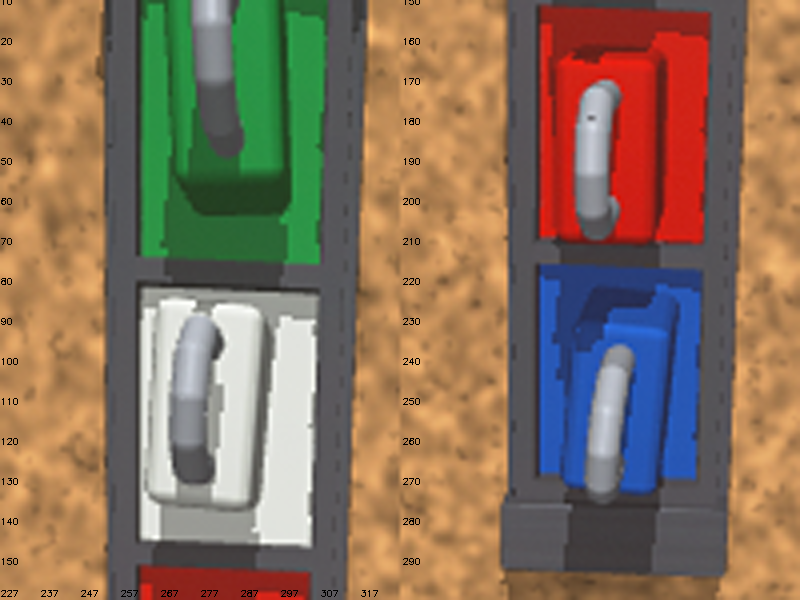

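Both crops show the four lock tops clearly, with the saddles below them. I'll fit the rack from the saddle corners and triangulate the lock top corners.

```bash
cat > fitin.py <<'E'
from h import *
from scipy.optimize import least_squares
A,B=load("inA"),load("inB")
def px(v,p):
    x0=325 if v is A else 227
    return np.array([x0+p[0]/4,10+p[1]/4]) if p[0]<400 else np.array([x0+(p[0]-400)/4,150+p[1]/4])
sx={"TL":(-1,1),"TR":(1,1),"BL":(-1,-1),"BR":(1,-1)}
Y=dict(green=.09,white=.03,red=-.03,blue=-.09)
pad=[(B,"green","BL",(140,258)),(B,"green","BR",(320,263)),(B,"white","TR",(320,291)),(B,"white","BR",(312,546)),(B,"white","BL",(140,541)),(B,"white","TL",(140,287)),
(B,"red","TL",(540,7)),(B,"red","TR",(711,14)),(B,"red","BR",(704,243)),(B,"red","BL",(540,240)),(B,"blue","TL",(540,265)),(B,"blue","TR",(703,269)),(B,"blue","BR",(697,479)),(B,"blue","BL",(540,477)),
(A,"green","TL",(120,50)),(A,"green","BL",(105,325)),(A,"green","BR",(283,328)),(A,"white","TL",(103,352)),(A,"white","TR",(277,358)),(A,"red","TL",(487,67)),(A,"red","TR",(655,72)),(A,"red","BL",(472,290)),(A,"blue","TL",(470,318)),(A,"blue","TR",(632,325)),(A,"blue","BL",(460,522))]
def res(q):
    r=[]
    for v,c,k,p in pad:
        a,b=sx[k];l=np.array([a*.0195,Y[c]+b*.027]);s,co=np.sin(q[2]),np.cos(q[2])
        r.append(proj(v,[[q[0]+co*l[0]-s*l[1],q[1]+s*l[0]+co*l[1],q[3]]])[0]-px(v,p))
    return np.ravel(r)
s=least_squares(res,[.525,-.18,.13,.011],x_scale=[.01,.01,.05,.01]);print("rack_in",s.x.round(4),"rms px",np.sqrt((s.fun**2).mean()).round(2))
q=s.x
for c,y in Y.items():print(c,"cell",np.round([q[0]-np.sin(q[2])*y,q[1]+np.cos(q[2])*y],4))
L=dict(green=dict(BL=((184,250),(176,180)),BR=((290,250),(283,175))),
red=dict(TL=((535,113),(560,52)),TR=((632,120),(662,52)),BR=((622,300),(656,241)),BL=((524,297),(556,239))),
blue=dict(TL=((540,378),(577,322)),TR=((630,385),(672,325)),BR=((613,545),(655,490)),BL=((520,540),(566,485))),
white=dict(TL=((165,372),(160,300)),TR=((262,378),(265,308)),BR=((236,572),(252,505)),BL=((140,565),(148,500))))
for c,d in L.items():
    X={k:tri([A,B],[px(A,a),px(B,b)])[0] for k,(a,b) in d.items()}
    m=np.mean(list(X.values()),0);w=X["BR"]-X["BL"]
    if "TL" in X:
        l=(X["TL"]+X["TR"]-X["BL"]-X["BR"])/2
        print(c,"ctr",m.round(4),"yaw long",np.arctan2(-l[0],l[1]).round(3),"len",np.linalg.norm(l[:2]).round(4),"wid",np.linalg.norm(w[:2]).round(4))
    else: print(c,"low edge mid",m.round(4),"wid",np.linalg.norm(w[:2]).round(4),"ctr",(m+[-.02*np.sin(q[2]),.02*np.cos(q[2]),0]).round(4))
E
python3 fitin.py
```

```text
rack_in [ 0.528  -0.1786  0.1318  0.0118] rms px 0.35
green cell [ 0.5162 -0.0894]
white cell [ 0.5241 -0.1489]
red cell [ 0.532  -0.2083]
blue cell [ 0.5398 -0.2678]
green low edge mid [ 0.521  -0.1054  0.0473] wid 0.0208 ctr [ 0.5183 -0.0856  0.0473]
red ctr [ 0.5314 -0.2088  0.043 ] yaw long 0.129 len 0.0395 wid 0.0216
blue ctr [ 0.542  -0.2648  0.0472] yaw long 0.07 len 0.0367 wid 0.0204
white ctr [ 0.5227 -0.1479  0.0481] yaw long 0.076 len 0.038 wid 0.0208
```

The fits hold: rack_in pad tops at 11.8 mm (text 11), lock tops at about 48 mm (text 49), sizes close to 40 x 22. Blue first.

Request:
jog_arm(deltas="-0.6 -1 -0.5 0 0 -0.3; -0.6 -1 -0.5 0 0 -0.3; 0 0 -1 0 0 0; 0 0 -1 0 0 0; 0 0 -1 0 0 0; 0 0 -1 0 0 0; 0 0 -1 0 0 0; 0 0 -1 0 0 0; 0 0 -1 0 0 0; 0 0 -1 0 0 0; 0 0 -0.5 0 0 0; 0 0 0 0 0 0", gripper=0.65)

```text
time: 8.6
eef_pos: [0.5413, -0.2659, 0.0592]
tcp_rot: [0.668, 0.745, -0.0, -0.001]
contact_force: [-0.7, 1.4, -0.2]
opening: 0.648
finger_force: 0.0
```

Request:
jog_arm(deltas="0 0 -0.5 0 0 0; 0 0 -0.45 0 0 0; 0 0 0 0 0 0")

```text
time: 8.98
eef_pos: [0.5411, -0.2657, 0.0404]
tcp_rot: [0.668, 0.745, -0.0, -0.001]
contact_force: [-0.2, 0.2, -0.6]
opening: 0.65
finger_force: 0.0
```

Request:
jog_arm(deltas="0 0 0 0 0 0; 0 0 0 0 0 0; 0 0 0 0 0 0; 0 0 0 0 0 0; 0 0 0 0 0 0", gripper=0, squeeze=40)

```text
time: 9.6
eef_pos: [0.5421, -0.2665, 0.0419]
tcp_rot: [0.668, 0.745, 0.0, 0.001]
contact_force: [0.1, -0.1, 2.7]
opening: 0.244
finger_force: 39.6
```

Request:
jog_arm(deltas="0 0 1 0 0 0; 0 0 1 0 0 0; 0 0 1 0 0 0; 0 0 1 0 0 0; 0 0 1 0 0 0; -0.1 1 0 0 0 0; -0.1 1 0 0 0 0; -0.1 1 0 0 0 0; -0.1 1 0 0 0 0; -0.1 1 0 0 0 0; -0.1 1 0 0 0 0; -0.1 1 0 0 0 0; -0.1 1 0 0 0 0; -0.1 1 0 0 0 0; -0.1 1 0 0 0 0; -0.1 1 0 0 0 0; -0.1 1 0 0 0 0; -0.1 1 0 0 0 0; -0.1 1 0 0 0 0; -0.1 1 0 0 0 0")

```text
time: 12.1
eef_pos: [0.5115, 0.0352, 0.1413]
tcp_rot: [0.668, 0.745, 0.0, -0.0]
contact_force: [-0.4, 0.4, -1.5]
opening: 0.248
finger_force: 39.4
```

Request:
jog_arm(deltas="-0.1 1 0 0 0 0.2; -0.1 1 0 0 0 0.2; -0.1 1 0 0 0 0.2; -0.1 1 0 0 0 0.2; -0.1 1 0 0 0 0.2; -0.1 1 0 0 0 0.2; -0.1 1 0 0 0 0.2; -0.1 1 0 0 0 0.2; -0.1 1 0 0 0 0.2; -0.1 1 0 0 0 0.2; -0.1 1 0 0 0 0.2; -0.1 1 0 0 0 0.2; 0 1 0 0 0 0.2; 0 1 0 0 0 0.2; 0 0.7 0 0 0 0.1; 0 0 0 0 0 0; 0 0 0 0 0 0; 0 0 0 0 0 0")

```text
time: 14.35
eef_pos: [0.4878, 0.3273, 0.1412]
tcp_rot: [0.553, 0.833, -0.0, -0.0]
contact_force: [-0.7, 0.1, -1.6]
opening: 0.25
finger_force: 39.3
```

Request:
jog_arm(deltas="0 0 -1 0 0 0; 0 0 -1 0 0 0; 0 0 -1 0 0 0; 0 0 -1 0 0 0; 0 0 -0.7 0 0 0; 0 0 -0.3 0 0 0; 0 0 -0.1 0 0 0; 0 0 0 0 0 0; 0 0 0 0 0 0")

```text
time: 15.48
eef_pos: [0.4883, 0.3281, 0.0402]
tcp_rot: [0.553, 0.833, 0.001, 0.0]
contact_force: [-0.8, -0.1, -2.8]
opening: 0.254
finger_force: 39.4
```

```bash
python3 snap.py placed1
```

```text
(no output)
```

View pics/placed1.png

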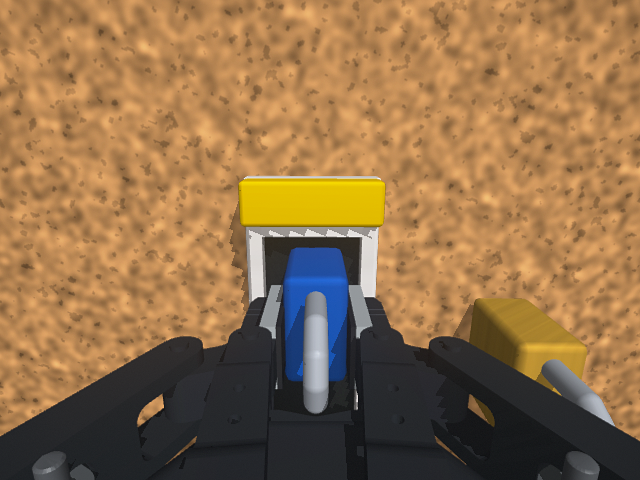

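Blue sits centred inside its cell between the walls, and the brass lock is clear on the right. I'll set it down and release.

Request:
jog_arm(deltas="0 0 -0.1 0 0 0; 0 0 0 0 0 0")

```text
time: 15.78
eef_pos: [0.4884, 0.3282, 0.0388]
tcp_rot: [0.553, 0.833, 0.0, 0.0]
contact_force: [-2.1, -0.9, 5.9]
opening: 0.249
finger_force: 40.2
```

Request:
jog_arm(deltas="0 0 0 0 0 0; 0 0 0 0 0 0; 0 0 0 0 0 0; 0 0 0 0 0 0", gripper=0.55)

```text
time: 16.27
eef_pos: [0.4877, 0.3278, 0.0372]
tcp_rot: [0.553, 0.833, -0.0, -0.0]
contact_force: [1.0, -0.4, 0.5]
opening: 0.551
finger_force: 0.0
```

Request:
jog_arm(deltas="0 0 1 0 0 0; 0 0 1 0 0 0; 0 0 1 0 0 0; 0 0 1 0 0 0; 0 0 1 0 0 0; 0.1 -1 0 0 0 -0.2; 0.1 -1 0 0 0 -0.2; 0.1 -1 0 0 0 -0.2; 0.1 -1 0 0 0 -0.2; 0.1 -1 0 0 0 -0.2; 0.1 -1 0 0 0 -0.2; 0.1 -1 0 0 0 -0.2; 0.1 -1 0 0 0 -0.2; 0.1 -1 0 0 0 -0.2; 0.1 -1 0 0 0 -0.2; 0.1 -1 0 0 0 -0.2; 0.1 -1 0 0 0 -0.2; 0.1 -1 0 0 0 -0.2; 0.1 -1 0 0 0 -0.1; 0.1 -1 0 0 0 0")

```text
time: 18.77
eef_pos: [0.5176, 0.0265, 0.1374]
tcp_rot: [0.66, 0.751, 0.0, 0.0]
contact_force: [-0.6, -0.0, -0.1]
opening: 0.548
finger_force: 0.0
```

Request:
jog_arm(deltas="0.1 -1 0 0 0 0; 0.1 -1 0 0 0 0; 0.1 -1 0 0 0 0; 0.1 -1 0 0 0 0; 0.1 -1 0 0 0 0; 0.1 -1 0 0 0 0; 0.1 -1 0 0 0 0; 0 -1 0 0 0 0; 0 -1 0 0 0 0; 0 -1 0 0 0 0; 0 -1 0 0 0 0; 0 -0.8 0 0 0 0; 0 0 0 0 0 0; 0 0 -1 0 0 0; 0 0 -1 0 0 0; 0 0 -1 0 0 0; 0 0 0 0 0 0; 0 0 0 0 0 0", gripper=0.65)

```text
time: 21.02
eef_pos: [0.5319, -0.2081, 0.0772]
tcp_rot: [0.66, 0.751, -0.0, -0.0]
contact_force: [0.7, -0.0, 0.8]
opening: 0.65
finger_force: 0.0
```

Aligned over red to within about 1 mm; I'll go down 37 mm and close.

Request:
jog_arm(deltas="0 0 -1 0 0 0; 0 0 -0.85 0 0 0; 0 0 0 0 0 0")

```text
time: 21.4
eef_pos: [0.53, -0.2072, 0.0378]
tcp_rot: [0.66, 0.751, -0.0, -0.002]
contact_force: [-1.0, 0.3, -0.5]
opening: 0.644
finger_force: 0.0
```

Request:
jog_arm(deltas="0 0 0 0 0 0; 0 0 0 0 0 0; 0 0 0 0 0 0; 0 0 0 0 0 0; 0 0 0 0 0 0", gripper=0, squeeze=40)

```text
time: 22.02
eef_pos: [0.5322, -0.2085, 0.041]
tcp_rot: [0.66, 0.751, 0.0, 0.001]
contact_force: [-0.3, -0.2, 2.6]
opening: 0.251
finger_force: 39.8
```

Request:
jog_arm(deltas="0 0 1 0 0 0; 0 0 1 0 0 0; 0 0 1 0 0 0; 0 0 1 0 0 0; 0 0 1 0 0 0; -0.1 1 0 0 0 0.2; -0.1 1 0 0 0 0.2; -0.1 1 0 0 0 0.2; -0.1 1 0 0 0 0.2; -0.1 1 0 0 0 0.2; -0.1 1 0 0 0 0.2; -0.1 1 0 0 0 0.2; -0.1 1 0 0 0 0.2; -0.1 1 0 0 0 0.2; -0.1 1 0 0 0 0.2; 0 1 0 0 0 0.2; 0 1 0 0 0 0.2; 0 1 0 0 0 0.2; 0 1 0 0 0 0; 0 1 0 0 0 0")

```text
time: 24.52
eef_pos: [0.5115, 0.0931, 0.1404]
tcp_rot: [0.557, 0.831, 0.0, 0.0]
contact_force: [0.7, -0.2, -2.3]
opening: 0.247
finger_force: 39.5
```

Request:
jog_arm(deltas="0 1 0 0 0 0; 0 1 0 0 0 0; 0 1 0 0 0 0; 0 1 0 0 0 0; 0 1 0 0 0 0; 0 1 0 0 0 0; 0 1 0 0 0 0; 0 1 0 0 0 0; 0 1 0 0 0 0; 0 0 0 0 0 0; 0 0 0 0 0 0; 0 0 -1 0 0 0; 0 0 -1 0 0 0; 0 0 0 0 0 0; 0 0 0 0 0 0")

```text
time: 26.4
eef_pos: [0.5117, 0.2716, 0.0999]
tcp_rot: [0.557, 0.83, -0.0, -0.0]
contact_force: [-0.0, 0.1, -2.4]
opening: 0.249
finger_force: 39.5
```

Request:
jog_arm(deltas="0 0 -1 0 0 0; 0 0 -1 0 0 0; 0 0 -0.7 0 0 0; 0 0 -0.3 0 0 0; 0 0 -0.15 0 0 0; 0 0 0 0 0 0; 0 0 0 0 0 0")

```text
time: 27.28
eef_pos: [0.5124, 0.2721, 0.038]
tcp_rot: [0.557, 0.83, 0.001, 0.001]
contact_force: [-1.3, 0.1, -0.3]
opening: 0.248
finger_force: 39.9
```

Request:
jog_arm(deltas="0 0 0 0 0 0; 0 0 0 0 0 0; 0 0 0 0 0 0; 0 0 0 0 0 0", gripper=0.55)

```text
time: 27.78
eef_pos: [0.5118, 0.2719, 0.0374]
tcp_rot: [0.557, 0.83, 0.0, 0.0]
contact_force: [0.7, 0.3, -0.5]
opening: 0.551
finger_force: 0.0
```

Request:
jog_arm(deltas="0 0 1 0 0 0; 0 0 1 0 0 0; 0 0 1 0 0 0; 0 0 1 0 0 0; 0 0 1 0 0 0; 0.1 -1 0 0 0 -0.2; 0.1 -1 0 0 0 -0.2; 0.1 -1 0 0 0 -0.2; 0.1 -1 0 0 0 -0.2; 0.1 -1 0 0 0 -0.2; 0.05 -1 0 0 0 -0.2; 0 -1 0 0 0 -0.2; 0 -1 0 0 0 -0.2; 0 -1 0 0 0 -0.2; 0 -1 0 0 0 -0.2; 0 -1 0 0 0 -0.2; 0 -1 0 0 0 -0.2; 0 -1 0 0 0 -0.2; 0 -1 0 0 0 -0.2; 0 -1 0 0 0 0")

```text
time: 30.28
eef_pos: [0.5225, -0.0294, 0.1374]
tcp_rot: [0.668, 0.744, 0.0, 0.0]
contact_force: [-0.4, 0.8, -0.0]
opening: 0.548
finger_force: 0.0
```

Request:
jog_arm(deltas="0 -1 0 0 0 0; 0 -1 0 0 0 0; 0 -1 0 0 0 0; 0 -1 0 0 0 0; 0 -1 0 0 0 0; 0 -1 0 0 0 0; 0 0 0 0 0 0; 0 0 -1 0 0 0; 0 0 -1 0 0 0; 0 0 -1 0 0 0; 0 0 0 0 0 0; 0 0 0 0 0 0", gripper=0.65)

```text
time: 31.78
eef_pos: [0.5232, -0.148, 0.078]
tcp_rot: [0.667, 0.745, 0.0, 0.0]
contact_force: [1.0, 0.2, 0.1]
opening: 0.648
finger_force: 0.0
```

Request:
jog_arm(deltas="0 0 -1 0 0 0; 0 0 -0.85 0 0 0; 0 0 0 0 0 0")

```text
time: 32.15
eef_pos: [0.5218, -0.1476, 0.0392]
tcp_rot: [0.668, 0.745, -0.0, -0.001]
contact_force: [0.3, 0.3, 0.5]
opening: 0.652
finger_force: 0.0
```

Request:
jog_arm(deltas="0 0 0 0 0 0; 0 0 0 0 0 0; 0 0 0 0 0 0; 0 0 0 0 0 0; 0 0 0 0 0 0", gripper=0, squeeze=40)

```text
time: 32.78
eef_pos: [0.5234, -0.1485, 0.0413]
tcp_rot: [0.668, 0.745, 0.0, 0.001]
contact_force: [-1.2, 0.3, 4.8]
opening: 0.25
finger_force: 40.4
```

Request:
jog_arm(deltas="0 0 1 0 0 0; 0 0 1 0 0 0; 0 0 1 0 0 0; 0 0 1 0 0 0; 0 0 1 0 0 0; 0.1 1 0 0 0 0.2; 0.1 1 0 0 0 0.2; 0.1 1 0 0 0 0.2; 0.1 1 0 0 0 0.2; 0.1 1 0 0 0 0.2; 0.05 1 0 0 0 0.2; 0 1 0 0 0 0.2; 0 1 0 0 0 0.2; 0 1 0 0 0 0.2; 0 1 0 0 0 0.2; 0 1 0 0 0 0.2; 0 1 0 0 0 0.2; 0 1 0 0 0 0.2; 0 1 0 0 0 0.2; 0 1 0 0 0 0.1")

```text
time: 35.28
eef_pos: [0.5337, 0.1532, 0.1403]
tcp_rot: [0.553, 0.833, -0.0, 0.0]
contact_force: [0.9, 0.6, -2.0]
opening: 0.251
finger_force: 39.6
```

Request:
jog_arm(deltas="0 1 0 0 0 0; 0 1 0 0 0 0; 0 1 0 0 0 0; 0 0.2 0 0 0 0; 0 0 0 0 0 0; 0 0 0 0 0 0; 0 0 -1 0 0 0; 0 0 -1 0 0 0; 0 0 0 0 0 0; 0 0 0 0 0 0")

```text
time: 36.52
eef_pos: [0.5336, 0.2157, 0.0998]
tcp_rot: [0.553, 0.833, -0.0, -0.0]
contact_force: [-0.5, 0.5, -1.2]
opening: 0.252
finger_force: 39.5
```

Request:
jog_arm(deltas="0 0 -1 0 0 0; 0 0 -1 0 0 0; 0 0 -0.7 0 0 0; 0 0 -0.3 0 0 0; 0 0 -0.15 0 0 0; 0 0 0 0 0 0; 0 0 0 0 0 0")

```text
time: 37.4
eef_pos: [0.5343, 0.216, 0.0383]
tcp_rot: [0.553, 0.833, 0.001, 0.0]
contact_force: [-1.4, 0.1, 3.0]
opening: 0.254
finger_force: 40.3
```

Request:
jog_arm(deltas="0 0 0 0 0 0; 0 0 0 0 0 0; 0 0 0 0 0 0; 0 0 0 0 0 0", gripper=0.55)

```text
time: 37.9
eef_pos: [0.5338, 0.2159, 0.0373]
tcp_rot: [0.553, 0.833, 0.0, 0.0]
contact_force: [0.7, 0.2, 0.2]
opening: 0.547
finger_force: 0.0
```

Request:
jog_arm(deltas="0 0 1 0 0 0; 0 0 1 0 0 0; 0 0 1 0 0 0; 0 0 1 0 0 0; 0 0 1 0 0 0; -0.1 -1 0 0 0 -0.2; -0.1 -1 0 0 0 -0.2; -0.1 -1 0 0 0 -0.2; -0.1 -1 0 0 0 -0.2; -0.1 -1 0 0 0 -0.2; -0.1 -1 0 0 0 -0.2; -0.1 -1 0 0 0 -0.2; -0.1 -1 0 0 0 -0.2; 0 -1 0 0 0 -0.2; 0 -1 0 0 0 -0.2; 0 -1 0 0 0 -0.2; 0 -1 0 0 0 -0.2; 0 -1 0 0 0 -0.2; 0 -1 0 0 0 -0.1; 0 -1 0 0 0 0")

```text
time: 40.4
eef_pos: [0.5174, -0.0856, 0.1371]
tcp_rot: [0.66, 0.751, -0.0, -0.0]
contact_force: [0.0, 0.1, 0.0]
opening: 0.547
finger_force: 0.0
```

Request:
jog_arm(deltas="0 0 0 0 0 0; 0 0 0 0 0 0; 0 0 -1 0 0 0; 0 0 -1 0 0 0; 0 0 -1 0 0 0; 0 0 0 0 0 0; 0 0 0 0 0 0", gripper=0.65)

```text
time: 41.28
eef_pos: [0.5182, -0.0838, 0.078]
tcp_rot: [0.66, 0.751, 0.0, 0.0]
contact_force: [-0.2, 0.7, 0.5]
opening: 0.647
finger_force: 0.0
```

```bash
python3 snap.py green
```

```text
(no output)
```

View pics/green.png

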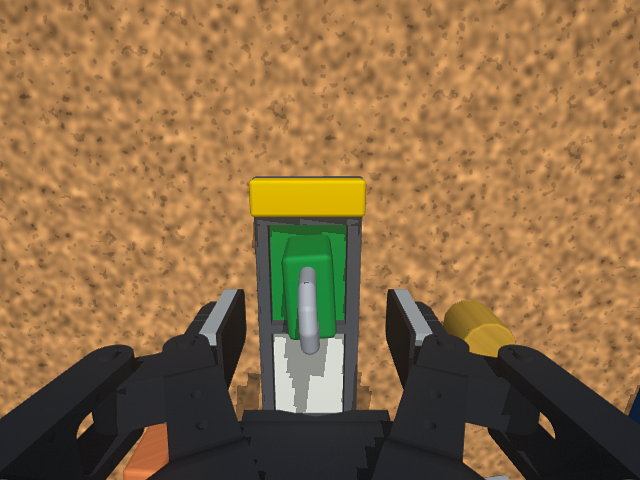

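Green is between the open fingers, at (308,285). The brass can at right stays outside the finger width and is low.

Request:
jog_arm(deltas="0 0 -1 0 0 0; 0 0 -0.85 0 0 0; 0 0 0 0 0 0")

```text
time: 41.7
eef_pos: [0.5167, -0.0837, 0.0391]
tcp_rot: [0.66, 0.751, -0.001, -0.001]
contact_force: [0.2, 0.5, -0.6]
opening: 0.652
finger_force: 0.0
```

Request:
jog_arm(deltas="0 0 0 0 0 0; 0 0 0 0 0 0; 0 0 0 0 0 0; 0 0 0 0 0 0; 0 0 0 0 0 0", gripper=0, squeeze=40)

```text
time: 42.32
eef_pos: [0.5183, -0.0844, 0.0411]
tcp_rot: [0.66, 0.751, 0.0, 0.001]
contact_force: [-0.7, 0.3, 5.4]
opening: 0.251
finger_force: 40.4
```

Request:
jog_arm(deltas="0 0 1 0 0 0; 0 0 1 0 0 0; 0 0 1 0 0 0; 0 0 1 0 0 0; 0 0 1 0 0 0; 0.15 1 0 0 0 0.2; 0.15 1 0 0 0 0.2; 0.15 1 0 0 0 0.2; 0.15 1 0 0 0 0.2; 0.15 1 0 0 0 0.2; 0.15 1 0 0 0 0.2; 0.15 1 0 0 0 0.2; 0.15 1 0 0 0 0.2; 0.15 1 0 0 0 0.2; 0.15 1 0 0 0 0.2; 0.15 1 0 0 0 0.2; 0.15 1 0 0 0 0.2; 0.15 0.25 0 0 0 0.2; 0 0 0 0 0 0; 0 0 0 0 0 0")

```text
time: 44.82
eef_pos: [0.5567, 0.1604, 0.1403]
tcp_rot: [0.557, 0.83, -0.0, -0.0]
contact_force: [0.4, 0.6, -3.2]
opening: 0.251
finger_force: 39.6
```

Request:
jog_arm(deltas="0 0 -1 0 0 0; 0 0 -1 0 0 0; 0 0 0 0 0 0; 0 0 0 0 0 0")

```text
time: 45.32
eef_pos: [0.5566, 0.1607, 0.0998]
tcp_rot: [0.557, 0.83, -0.0, -0.0]
contact_force: [0.3, 0.6, -2.0]
opening: 0.254
finger_force: 39.5
```

Request:
jog_arm(deltas="0 0 -1 0 0 0; 0 0 -1 0 0 0; 0 0 -0.7 0 0 0; 0 0 -0.3 0 0 0; 0 0 -0.15 0 0 0; 0 0 0 0 0 0; 0 0 0 0 0 0")

```text
time: 46.2
eef_pos: [0.5573, 0.161, 0.0382]
tcp_rot: [0.557, 0.83, 0.0, 0.0]
contact_force: [-1.1, 0.3, 2.0]
opening: 0.254
finger_force: 40.3
```

Request:
jog_arm(deltas="0 0 0 0 0 0; 0 0 0 0 0 0; 0 0 0 0 0 0; 0 0 0 0 0 0", gripper=0.55)

```text
time: 46.7
eef_pos: [0.5568, 0.1608, 0.0373]
tcp_rot: [0.557, 0.83, 0.0, 0.0]
contact_force: [0.1, -0.2, 0.7]
opening: 0.548
finger_force: 0.0
```

Request:
jog_arm(deltas="0 0 1 0 0 0; 0 0 1 0 0 0; 0 0 1 0 0 0; 0 0 1 0 0 0; 0 0 1 0 0 0; 0 -1 1 0 0 0; 0 -1 1 0 0 0; 0 -1 1 0 0 0; 0 -1 1 0 0 0; 0 -1 1 0 0 0; 0 0 0 0 0 0; 0 0 0 0 0 0")

```text
time: 48.2
eef_pos: [0.5563, 0.0609, 0.2367]
tcp_rot: [0.557, 0.83, -0.0, -0.001]
contact_force: [-0.1, 0.4, -0.8]
opening: 0.552
finger_force: 0.0
```

```bash
python3 snap.py final; python3 - <<'E'
from plant import cams
import cv2
c=cams.read_camera("side")["color"][130:240,190:350];cv2.imwrite("pics/fside.png",cv2.resize(c,None,fx=5,fy=5,interpolation=cv2.INTER_CUBIC))
E
```

```text
(no output)
```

View pics/final.png

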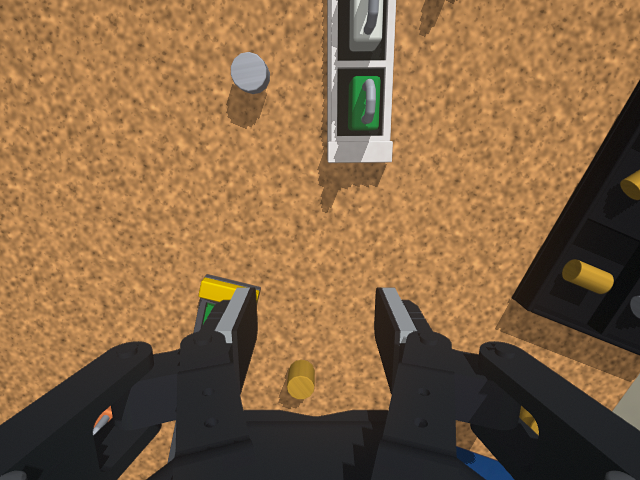

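View pics/fside.png

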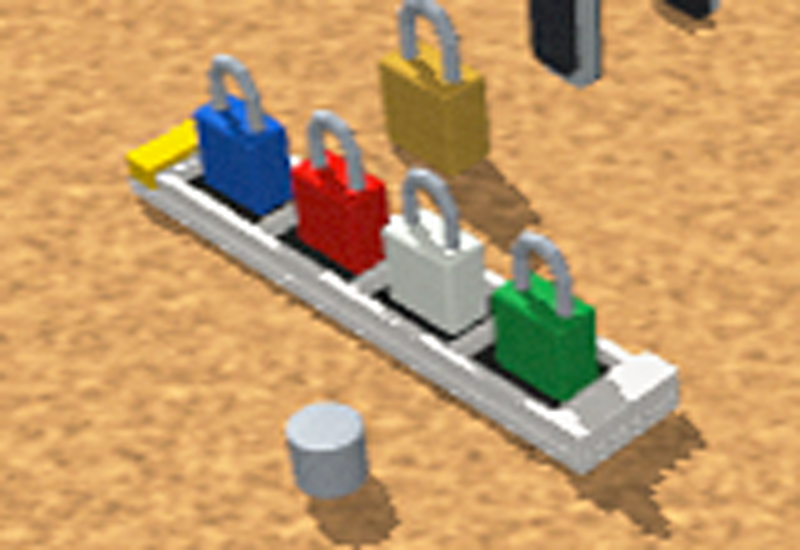

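From the yellow end, blue, red, white and green each stand upright in their own cells, and the gripper is clear.

```bash
python3 -c "
from plant import ctrl;print(ctrl.sign_off())"
```

```text
the job is handed in; nothing more can be done
None
```

The job is handed in at about 48 s of the 93 s allowed: from its yellow end the pick-up rack holds blue, red, white, green (the repair rack was green, white, red, blue), each standing upright in its own cell in the last picture.

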